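Take out and dry a push-to-release water filter cartridge

TASK

Take the white filter cartridge out of the countertop water filter to dry: slide the locking bar all the way to its front stop, press the cartridge down until it springs up, then lift it out and stand it, wholly on, on the round wooden board and let go. Then take it again by its two narrow ends and stand it, upright and fully down, about in the middle of the free bay of the white drying rack, leaving the bar at its stop. Keep the cartridge upright throughout, and do not shift or knock over anything else standing around.

Things in the scene. Friction and masses are not known exactly. Their poses are not given: they have to be found in the camera images.
- filter: Low grey countertop water filter, fixed, 230 x 150 mm in plan. Origin on the counter under the centre of the cartridge well; z up, -x is its front (end stop side); it reaches from x = -110 to +122 mm. Its flat deck is 115 mm high; the lidded clear tank behind (x 58 to 122 mm) is 120 mm high. On the deck: rails 5 mm high at |y| 27 to 31 mm, x -99 to -29 mm; end stop 12 mm high at x -108 to -100 mm.
- well_mouth (a point): Centre of the well's mouth, at deck height (115 mm); axes as the filter's. The well is an upright shaft, 44 mm along x, 64 mm along y. At both y ends of it stand shoulders 34 mm above the deck (x -35 to 35, |y| 34 to 74 mm), so that a cartridge that has sprung up can be taken only across its broad faces (closing along x).
- bar (a joint): Travel (m) of the locking bar along the filter's -x: 0 = across the middle of the well, 0.075 = at its front end stop, well clear of the cartridge. It starts near 0 (0 to 0.012). Friction about 1.5 N; it stays where it is left.
- bar_grip (a point): Centre of the black grip on the locking bar: an upright block 14 mm (filter x) x 32 mm (filter y) x 32 mm high. It stands on the bar's steel plate (24 mm along x, 62 mm along y, 6 mm thick), whose top is 126 mm above the counter. Axes as the filter's. It moves with the bar.
- lift (a joint): Height (m) of the spring lift under the cartridge. 0 = latched, the cartridge's top 1 mm above the deck. Pressed down 5 mm or more (end of travel -0.010, about 4 to 8 N) the latch lets go, and once the push is taken away it rises by itself to 0.040, the cartridge's top then 41 mm above the deck.
- cartridge_mid (a point): Centre (half-way up) of the loose white cartridge: an upright block 40 mm along its x, 60 mm along its y, 90 mm tall along z, 0.14 to 0.26 kg. Its broad faces look along its x, its narrow ends along its y. It starts in the filter's well with its axes along the filter's (its underside is level with the lift).
- board_top (a point): Centre of the top of the fixed round wooden board, 200 mm across, top 16 mm above the counter. A spice jar stands on it along the board's +x, 65 mm from the centre, so the place for the cartridge is on the -x side.
- bay (a point): Centre of the floor of the rack's free bay, 12 mm above the counter; z up. Dividers on both sides face along its x, 52 mm apart, 5 mm thick, 90 mm long (y), 82 mm above the floor; both y ends are open (floor to 75 mm either way, rim 5 mm high at its edge). The cartridge fits only with its 40 mm side along x, then only its narrow ends can be gripped. The other bay, at x = +57 mm, holds a beaker.
- jar_mid (a point): Centre of the amber spice jar on the board, 48 mm across, 95 mm tall. Leave it alone.
- beaker_mid (a point): Centre of the steel beaker in the rack's other bay, 42 mm across, 90 mm tall. Leave it alone.
- mug: White mug, 76 mm across with a handle at its +y, 90 mm tall, origin at its underside. Leave it alone.
- pepper_mill: Dark wooden pepper mill, 50 mm across, 130 mm tall, origin at its underside. Leave it alone.
- oil_bottle: Green glass oil bottle, 60 mm across, 190 mm tall, origin at its underside. Leave it alone.
- tin: Steel food tin with a white label, 74 mm across, 100 mm tall, origin at its underside. Leave it alone.
Not all that is in view belongs to the job. Leave any green, turquoise or yellow look-alike of the part that bears cartridge_mid alone.

How it is judged:
On the way, in this order (a step that is already met when the one before it is completed fails the run):
1. the locking bar is at its front end stop (value of joint bar above 0.07 m), for 0.1 s.
2. the cartridge is pressed down until the latch lets go (value of joint lift below -0.0035 m), for 0.02 s.
3. the lift has sprung up and stands out with the cartridge (value of joint lift above 0.034 m and z of cartridge_mid in the frame of filter above 0.1 m), for 0.1 s.
4. the cartridge stands upright, wholly on the round board, let go (horizontal distance between cartridge_mid and board_top below 0.075 m and z of cartridge_mid in the frame of board_top below 0.05 m and angle between cartridge_mid's own z axis and vertical below 0.1 rad and linear speed of cartridge below 0.03 m/s and contact force between the fingers and cartridge below 0.1 N), for 0.2 s.
At the end, for the whole second after the job is handed in: The cartridge stands upright (within 0.1 rad) and fully down on the floor of the rack's free bay, its centre within 20 mm of the bay's middle along the dividers, released and at rest; the locking bar is still at its end stop (travel over 70 mm) and the lift still up (value of joint bar above 0.07 m and value of joint lift above 0.034 m and x of cartridge_mid in the frame of bay between -0.012 and 0.012 m and y of cartridge_mid in the frame of bay between -0.02 and 0.02 m and z of cartridge_mid in the frame of bay between 0.04 and 0.05 m and angle between cartridge_mid's own z axis and vertical below 0.1 rad and linear speed of cartridge below 0.02 m/s and contact force between the fingers and cartridge below 0.1 N); the robot touches nothing.
It fails at once if the cartridge is tipped more than 0.5 rad (angle between cartridge_mid's own z axis and vertical above 0.5 rad).
It fails at once if the spice jar or the beaker is shifted by more than 25 mm or tipped (distance of any of jar_mid, beaker_mid from where it was at the start of the episode above 0.025 m or angle between any of jar_mid, beaker_mid's own z axis and vertical above 0.35 rad).
It fails at once if the mug or the pepper mill is shifted by more than 25 mm or tipped (distance of any of mug, pepper_mill from where it was at the start of the episode above 0.025 m or angle between any of mug, pepper_mill's own z axis and vertical above 0.35 rad).
It fails at once if the oil bottle or the tin is shifted by more than 25 mm or tipped (distance of any of oil_bottle, tin from where it was at the start of the episode above 0.025 m or angle between any of oil_bottle, tin's own z axis and vertical above 0.35 rad).
It also fails if it takes over 72 s, if anything falls off the work surface, if the arm or the gripper's body presses on something with over 40 N, if the wrist force passes 120 N, or if a joint passes its speed limit or range.

ROBOT

A 6-joint arm with a two-finger parallel gripper is mounted at the origin on the work surface. World frame = base frame: x ahead of the robot, y to its left, z up, the work surface at z = 0. Lengths are in m, angles in rad, forces in N, time in s.
With the tool pointing down it reaches from about 0.4 to 0.825 m from the base axis. Payload 7 kg.
Tool frame: the origin (TCP) lies midway between the tips of the shut fingers; the grasp point (between the pads) lies arm.hold_point_z behind it (arm.hold_point_z is the distance from the TCP to the grasp point, in m); z points along the fingers, y is the line along which they close (so a half turn about z gives the same grasp; the last joint's range is limited). The gripper opens to 88 mm and grips with 3 to 60 N. Pads are 19 mm wide; open, the fingers measure 130 mm over their backs; the gripper's body (78 mm by 193 mm) begins 47 mm behind the grasp point.
Start: joints at [1.531, 0.359, 0.012, 0, -1.224, -0.288], TCP at [0.217, 0.639, 0.227] pointing down, gripper open.
Joint ranges: [-3.07, 3.07], [-1.43, 2.12], [-1.02, 1.25], [-3.03, 1.67], [-3.05, -0], [-3.03, 3.03]. Speed limits (rad/s): [2.39, 2.39, 3.01, 3.14, 3.14, 3.14].

INTERFACE

Orientations are given as [roll, pitch, yaw] about the fixed x, y, z axes, in that order (R = Rz(yaw) Ry(pitch) Rx(roll)).
In Python, from station import arm gives the robot as it stands.
- The arm moves only by the shell command python3 -m crank 'ROWS' [OPENING] [FORCE]. ROWS is JSON, a list that holds one entry, the list of rows, each a list of 4 numbers: the shift along the tool's x, y, z in units of 25 mm (1.0 is 25 mm), then the turn about the tool's z in units of 5 degrees (1.0 is 5 degrees). A call has 1 to 12 rows; each row is the pose to reach, as a shift and turn from the pose commanded when the call began, along the tool's axes at that moment; what a row does not reach only later rows make up. A row lasts 1/8 s, in which the tool goes at most 62.5 mm and 10.7 degrees, less where a joint would pass 70% of its speed; a pose out of reach is approached as far as the arm can. A call with a gripper value outside its range is refused whole. OPENING is the closure, from 0 (fully open) to 1 (shut), set as the call begins (- or left out, the last holds). The fingers move at their own pace and stop on an object; FORCE is the grip in N (left out, the last holds). Time passes only in rows, so rows that repeat a pose let the fingers close. It gives the time, the measured TCP pose, the force, the opening and the grip force at its end, in the units of the state.
- arm.get_state(): the state, without advancing time (a new reading comes with each control period).
- arm.grab_frame(name): name is "side" or "top" or "wrist"; returns (picture, depth): 420x560x3 uint8, red, green, blue; 420x560 float32, m along the optical axis (not along the pixel's ray), 0 where there is no reading.
- arm.get_calibration(name): a dict with "mtx" (3x3 intrinsics, pixels), "R" (3x3) and "t" (3): a world point X has camera coordinates R X + t; the wrist camera has in their place "mount" (4x4, takes a point from camera to tool coordinates, whose origin is the TCP and whose axes are the flange's). Camera axes: x right, y down, z forward; pixel columns grow to the right and rows downward; lengths in m; the calibration is good to about 2 mm. The wrist camera is an equidistant fisheye: a pixel r from the principal point sees the ray r / f radians off the axis. A picture is of the moment at which its call begins: read the wrist's pose just before it. get_calibration takes no time and is no camera call.
- arm.job_done(): hands the job in; it is judged then, once.
Trained networks look in the newest picture that a camera, given by its name, has taken for a name from the list of things; names that differ only in an ending like _2 or _b are one class to them, and where a whole thing is asked for, a point or a joint stands for the part that bears it (a point fixed in the world has none). Each returns a list of dicts, best first, with "score" (0 to 1); they miss things now and then, are a little off and sometimes report something else, mostly with a low value. They report only what shows in the picture. A call takes as long as a camera call. They do not tell look-alikes from the thing itself.
- arm.recognise(thing, camera): "extent" ([left, top, width, height] in pixels, round what is visible of it).
- arm.trace(thing, camera): "mask" (420x560 bool, what is visible of it) and "extent" ([left, top, width, height] in pixels, round what is visible of it).
The state is a dict: "t": time; "q": joint angles; "qd": joint speeds; "joint_efforts": joint torques, N m; "eef_pos": TCP position; "ee_rot": TCP orientation; "force": force on the tool from outside, world axes, zero at the start; "moment": the same for the moment, N m; "width": finger opening in m; "gripper_force": force on a finger pad.
Only numpy, scipy, OpenCV 4.12 (cv2) and the standard library are available. Lean on these libraries where they do the work, as an engineer would, in place of code of your own. Each camera call takes 0.05 s, during which the arm holds its last target. There are 200 camera calls.

## Working session

There is one attempt and no reset: what is moved stays moved. The work goes in short steps, Python scripts to look and compute and a shell command to move; the robot and the scene stay as the last step left them, time stands still between calls to the robot, and variables do not carry over. Pictures are saved under pics/ and viewed, at most 10 in all, crops included, and the job is handed in when it is done.

```bash
ls; mkdir -p pics
cat > h.py <<'E'
import numpy as np, cv2
from station import arm
from scipy.spatial.transform import Rotation as Ro
def snap(n):
    s=arm.get_state(); im,d=arm.grab_frame(n); return s,im,d
def cloud(n,d,s=None):
    c=arm.get_calibration(n); K=np.array(c["mtx"]); v,u=np.mgrid[:420,:560]
    x=(u-K[0,2])/K[0,0]; y=(v-K[1,2])/K[1,1]
    if n=="wrist":
        r=np.hypot(x,y); k=np.where(r>1e-9,np.tan(np.minimum(r,1.5))/np.maximum(r,1e-9),1); x=x*k;y=y*k
    P=np.stack([x*d,y*d,d],-1)
    if n=="wrist":
        M=np.array(c["mount"]); P=P@M[:3,:3].T+M[:3,3]
        T=Ro.from_euler('xyz',s["ee_rot"]).as_matrix() if len(s["ee_rot"])==3 else np.array(s["ee_rot"])
        return P@T.T+np.array(s["eef_pos"])
    return (P-np.array(c["t"]))@np.array(c["R"])
E
python3 - <<'E'
from h import *
for n in ["top","side"]:
    s,im,d=snap(n); cv2.imwrite(f"pics/{n}0.png",im[:,:,::-1]); np.savez(f"{n}0.npz",im=im,d=d)
    P=cloud(n,d)
    for th in ["filter","bar_grip","cartridge_mid","board_top","bay","jar_mid","beaker_mid","mug","pepper_mill","oil_bottle","tin"]:
        try: L=arm.trace(th,n)
        except Exception as e: print(th,e); continue
        for r in L[:3]:
            p=P[r["mask"]&(d>0)]
            if len(p): print(n,th,round(r["score"],2),r["extent"],np.median(p,0).round(3),"zmax",np.percentile(p[:,2],97).round(3))
print(arm.hold_point_z,s)
E
```

```text
pics
top filter 0.7 [260.1, 166.5, 74.6, 93.0] [ 0.587 -0.022  0.119] zmax 0.153
top filter 0.5 [284.5, 210.0, 24.2, 10.8] [ 0.581 -0.016  0.129] zmax 0.162
top bar_grip 0.75 [284.1, 209.4, 25.9, 13.9] [ 0.58  -0.019  0.129] zmax 0.162
top cartridge_mid 0.84 [284.0, 124.2, 20.3, 32.6] [ 0.793 -0.015  0.089] zmax 0.097
top cartridge_mid 0.83 [237.1, 122.0, 27.5, 25.3] [0.802 0.105 0.088] zmax 0.096
top cartridge_mid 0.81 [298.7, 277.6, 21.3, 28.1] [ 0.387 -0.058  0.089] zmax 0.096
top board_top 0.71 [353.9, 225.3, 74.3, 71.2] [ 0.479 -0.291  0.016] zmax 0.023
top board_top 0.4 [129.4, 218.2, 61.0, 54.1] [0.489 0.346 0.013] zmax 0.095
top bay 0.83 [131.7, 218.2, 58.0, 51.8] [0.49  0.347 0.013] zmax 0.095
top beaker_mid 0.83 [149.7, 228.9, 22.2, 17.1] [0.525 0.35  0.068] zmax 0.105
top mug 0.72 [218.3, 264.8, 33.4, 38.6] [0.408 0.144 0.008] zmax 0.093
top pepper_mill 0.87 [329.0, 264.7, 22.6, 22.3] [ 0.427 -0.144  0.12 ] zmax 0.131
top oil_bottle 0.97 [208.4, 148.4, 24.4, 30.3] [0.718 0.182 0.128] zmax 0.192
top tin 0.71 [348.5, 150.0, 31.2, 28.1] [ 0.729 -0.201  0.098] zmax 0.106
side 
[... 1168 characters left out ...]
zmax 0.103
0.0188 {'t': 0.6, 'q': array([ 1.53114767e+00,  3.58568178e-01,  1.19153758e-02, -1.74915079e-05,
       -1.22411421e+00, -2.88109316e-01]), 'qd': array([ 1.81938309e-04,  1.55176630e-05, -1.19398561e-03, -4.34519293e-04,
       -4.63793429e-04,  3.09521846e-03]), 'joint_efforts': array([ 2.68312633e-04, -5.81987894e+01,  2.93178838e+01,  6.99969068e+00,
        1.24703074e-02, -1.28914104e-05]), 'eef_pos': array([0.21729514, 0.6390436 , 0.22658539]), 'ee_rot': array([-3.14156923e+00,  2.41014127e-05, -3.27763918e-01]), 'force': array([-0.4248565 , -0.29478082,  0.19275822]), 'moment': array([0.03814713, 0.01274454, 0.01252564]), 'gripper_force': 0.0, 'width': 0.08783591790059492}
```

Run:
```python
import cv2
a=cv2.imread("pics/top0.png")[100:310,110:450]; cv2.imwrite("pics/topc.png",cv2.resize(a,None,fx=2.3,fy=2.3,interpolation=3))
a=cv2.imread("pics/side0.png")[120:400,140:440]; cv2.imwrite("pics/sidec.png",cv2.resize(a,None,fx=2.1,fy=2.1,interpolation=3))
```

```text
(no output)
```

View pics/topc.png

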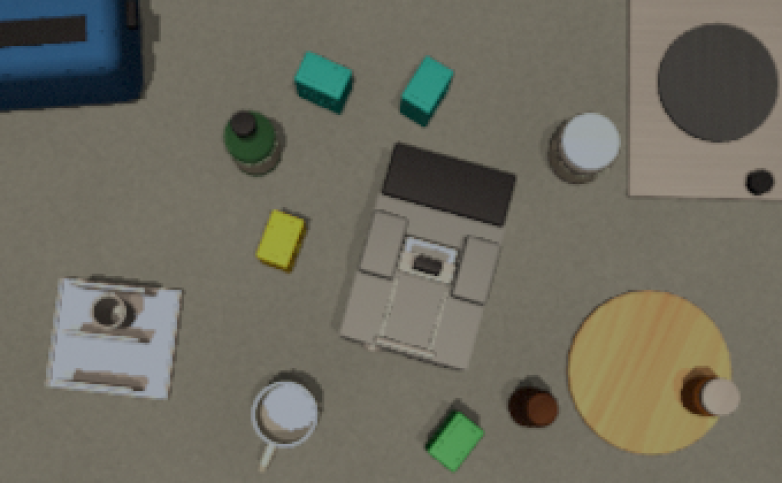

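View pics/sidec.png

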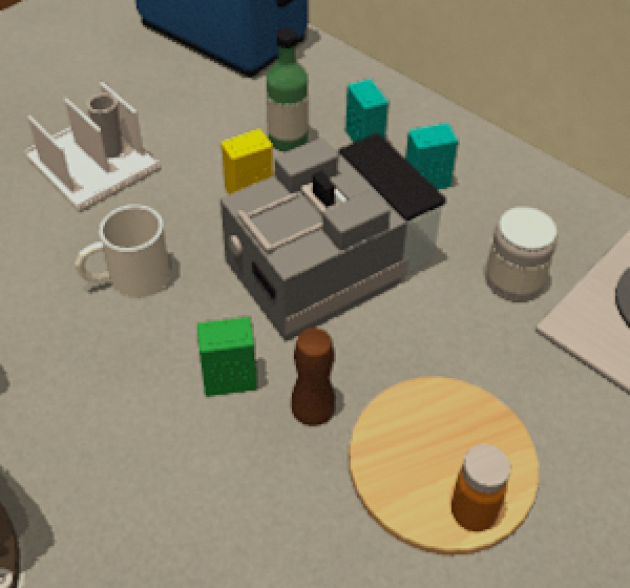

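Run:
```python
from h import *
A={}
for n in ["top","side"]:
    z=np.load(f"{n}0.npz"); A[n]=cloud(n,z["d"])[z["d"]>0]
def sel(lo,hi,n,c,r):
    P=A[n]; m=(P[:,2]>lo)&(P[:,2]<hi)&(np.hypot(P[:,0]-c[0],P[:,1]-c[1])<r); return P[m]
def rect(tag,P):
    (c,w,a)=cv2.minAreaRect(P[:,:2].astype(np.float32)); print(tag,len(P),np.round(c,4),np.round(w,4),round(a,1),"zmed",np.median(P[:,2]).round(4))
for n in A:
    c=(.58,-.02)
    P=sel(.105,.124,n,c,.17); rect(n+" deck+tank",P)
    P=sel(.143,.154,n,c,.1); rect(n+" shoulders",P); print(P.mean(0).round(4))
    P=sel(.155,.17,n,c,.1); rect(n+" grip top",P) 
    c=(.49,.345)
    rect(n+" rack floor",sel(.006,.018,n,c,.13)); 
    Q=sel(.085,.099,n,c,.09); 
    for lo,hi in [(-.2,-.015),(-.015,.02),(.02,.2)]:
        q=Q[(Q[:,0]-.49>lo)&(Q[:,0]-.49<hi)]
        if len(q)>4: rect(n+" div",q)
    P=sel(.010,.022,n,(.475,-.30),.13); (cc,r)=cv2.minEnclosingCircle(P[:,:2].astype(np.float32)); print(n,"board",cc,r,np.median(P[:,2])); rect("b",P)
    P=sel(.1,.125,n,(.45,-.36),.06); rect(n+" jar",P)
    for nm,c,lo in [("mug",(.41,.144),.08),("mill",(.42,-.15),.11),("yellow",(.606,.14),.08),("green",(.387,-.058),.08),("tin",(.729,-.205),.09),("teal",(.793,-.015),.08)]:
        P=sel(lo,.14,n,c,.06); rect(n+nm,P)
```

```text
top deck+tank 3672 [ 0.5982 -0.0227] [0.1502 0.2329] 76.0 zmed 0.1168
top shoulders 785 [ 0.5922 -0.0209] [0.1474 0.0702] 76.1 zmed 0.1487
[ 0.5915 -0.0214  0.1488]
top grip top 83 [ 0.5906 -0.0185] [0.1321 0.0594] 80.6 zmed 0.1579
top rack floor 2021 [0.4922 0.3475] [0.2454 0.2514] 5.3 zmed 0.0119
top div 68 [0.4388 0.3571] [0.088  0.0049] 85.3 zmed 0.0929
top div 66 [0.5019 0.3524] [0.0869 0.0163] 85.0 zmed 0.0944
top div 102 [0.5325 0.3492] [0.0856 0.0464] 84.5 zmed 0.0933
top board (0.4730432629585266, -0.2922723889350891) 0.10519254207611084 0.016122164810813737
b 3359 [ 0.4725 -0.2962] [0.1948 0.1987] 72.3 zmed 0.0161
top jar 225 [ 0.4447 -0.3572] [0.0415 0.0424] 1.0 zmed 0.1112
topmug 146 [0.4122 0.1384] [0.0744 0.0743] 17.5 zmed 0.0891
topmill 188 [ 0.4277 -0.1512] [0.0387 0.0358] 2.1 zmed 0.1256
topyellow 336 [0.6147 0.1506] [0.04   0.0601] 71.8 zmed 0.0904
topgreen 348 [ 0.3857 -0.059 ] [0.0403 0.0599] 54.0 zmed 0.0897
toptin 534 [ 0.7358 -0.2077] [0.0679 0.0701] 3.2 zmed 0.1
topteal 328 [ 0.8019 -0.0163] [0.0404 0.0599] 60.6 zmed 0.0907
side deck+tank 3048 [ 0.5955 -0.0228
[... 342 characters left out ...]
012 0.3527] [0.0902 0.0212] 85.3 zmed 0.0933
side div 127 [0.5329 0.3494] [0.0895 0.0427] 84.2 zmed 0.092
side board (0.47040608525276184, -0.2983672320842743) 0.10047327727079391 0.01713431497262195
b 5013 [ 0.4703 -0.298 ] [0.1993 0.1978] 32.1 zmed 0.0171
side jar 407 [ 0.4429 -0.357 ] [0.0427 0.0417] 54.3 zmed 0.1118
sidemug 254 [0.4103 0.1385] [0.0765 0.0764] 18.0 zmed 0.088
sidemill 275 [ 0.4228 -0.154 ] [0.0362 0.0369] 45.6 zmed 0.1263
sideyellow 260 [0.6127 0.1502] [0.0434 0.0607] 71.8 zmed 0.0903
sidegreen 440 [ 0.3839 -0.0589] [0.043  0.0599] 53.3 zmed 0.0906
sidetin 525 [ 0.733  -0.2097] [0.0718 0.0675] 64.3 zmed 0.101
sideteal 255 [ 0.8005 -0.0169] [0.0429 0.0606] 59.1 zmed 0.0907
```

```bash
cat >> h.py <<'E'
def go(x,y,z,yawdeg):
    s=arm.get_state(); R=Ro.from_euler('xyz',s["ee_rot"]).as_matrix(); d=R.T@(np.array([x,y,z])-s["eef_pos"])/.025
    dy=(yawdeg-np.degrees(s["ee_rot"][2])+180)%360-180
    print("rows to go",d.round(2),"turn",round(-dy/5,2))
E
python3 -c "
from h import *
go(.580,-.0195,.227,-104)"
```

```text
rows to go [ 2.221e+01  2.027e+01 -2.000e-02] turn 17.04
```

```bash
python3 -m crank '[[[22.2,20.25,0,17],[22.2,20.25,0,17],[22.2,20.25,0,17],[22.2,20.25,0,17],[22.2,20.25,0,17],[22.2,20.25,0,17],[22.2,20.25,0,17],[22.2,20.25,0,17],[22.2,20.25,0,17],[22.2,20.25,0,17],[22.2,20.25,0,17],[22.2,20.25,0,17]]]' 0; python3 -c "
from h import *
go(.580,-.0195,.227,-104)"
```

```text
t: 2.7
eef_pos: [0.5801, -0.0198, 0.2269]
ee_rot: [-3.141, 0.0, -1.811]
force: [1.6, 1.6, -0.4]
width: 0.0877
gripper_force: 0.0
rows to go [-0.01  0.01 -0.  ] turn 0.05
```

Run:
```python
from h import *
s,im,d=snap("wrist"); cv2.imwrite("pics/w1.png",im[:,:,::-1]); np.savez("w1.npz",im=im,d=d)
P=cloud("wrist",d,s); ok=d>0
F=(P-np.array([.591,-.0213,0])); a=np.radians(-14); fx=F[...,0]*np.cos(a)+F[...,1]*np.sin(a); fy=-F[...,0]*np.sin(a)+F[...,1]*np.cos(a); z=P[...,2]
def st(t,m):
    m=m&ok
    if m.sum()>5: print(t,m.sum(),"fx",np.percentile(fx[m],[2,50,98]).round(4),"fy",np.percentile(fy[m],[2,50,98]).round(4),"z",np.median(z[m]).round(4))
st("griptop",(z>.155)&(z<.163)&(abs(fx)<.05)&(abs(fy)<.03))
for sg in (1,-1):
  m=(z>.144)&(z<.153)&(abs(fx)<.06)&(fy*sg>.03)&(fy*sg<.09); st("shoulder",m)
  if (m&ok).sum()>10: print(cv2.minAreaRect(P[m&ok][:,:2].astype(np.float32)))
st("cart top",(z>.11)&(z<.121)&(abs(fx)<.025)&(abs(fy)<.03)&(im.min(-1)>140))
```

```text
griptop 780 fx [-0.0182 -0.0116 -0.005 ] fy [-0.0147 -0.      0.0155] z 0.1572
shoulder 1169 fx [-0.0343 -0.0029  0.0312] fy [0.0348 0.0663 0.0734] z 0.1482
((0.6023038625717163, 0.031923722475767136), (0.040007106959819794, 0.0688987746834755), 75.56436920166016)
shoulder 5036 fx [-0.0347 -0.0019  0.0316] fy [-0.0724 -0.0536 -0.0344] z 0.1483
((0.5767394304275513, -0.07246339321136475), (0.040108587592840195, 0.0706009790301323), 76.25492095947266)
cart top 647 fx [-0.0245  0.013   0.0173] fy [-0.0277 -0.0056  0.0287] z 0.1155
```

View pics/w1.png

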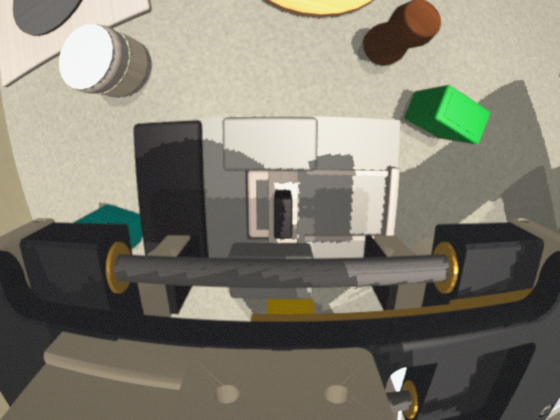

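```bash
python3 -m crank '[[[0,0,1.9,0],[0,0,3.7,0],[0,0,3.75,0]]]' 0; python3 -m crank '[[[0,0,0,0],[0,0,0,0],[0,0,0,0],[0,0,0,0],[0,0,0,0]]]' 0.9 25
```

```text
t: 3.12
eef_pos: [0.5769, -0.0186, 0.1299]
ee_rot: [3.136, -0.003, -1.812]
force: [-0.1, -0.1, 1.2]
width: 0.0877
gripper_force: 0.0
t: 3.75
eef_pos: [0.5793, -0.0179, 0.1331]
ee_rot: [-3.141, 0.0, -1.811]
force: [-0.5, -0.7, -0.9]
width: 0.043
gripper_force: 0.0
```

```bash
python3 -m crank '[[[0,0,0,0],[0,0,0,0],[0,0,0,0],[0,0,0,0]]]'; python3 -m crank '[[[0,0.6,0,0],[0,1.2,0,0],[0,1.8,0,0],[0,2.4,0,0],[0,2.75,0,0],[0,2.75,0,0]]]'
```

```text
t: 4.25
eef_pos: [0.5792, -0.0179, 0.1327]
ee_rot: [3.142, -0.0, -1.812]
force: [-0.1, -1.5, 0.1]
width: 0.0135
gripper_force: 25.0
t: 5.0
eef_pos: [0.5163, -0.0018, 0.1333]
ee_rot: [-3.133, 0.001, -1.81]
force: [23.2, -11.2, -19.6]
width: 0.0138
gripper_force: 25.0
```

```bash
python3 -m crank '[[[0,-0.08,0,0],[0,-0.08,0,0],[0,-0.08,0,0],[0,-0.08,-1,0],[0,-0.08,-2.6,0],[0,-0.08,-2.6,0]]]' 0.55
python3 - <<'E'
from h import *
go(.5897,-.0203,.195,-104)
s,im,d=snap("wrist"); cv2.imwrite("pics/w2.png",im[:,:,::-1])
P=cloud("wrist",d,s); ok=d>0
F=(P-np.array([.5897,-.0203,0])); a=np.radians(-14); fx=F[...,0]*np.cos(a)+F[...,1]*np.sin(a); fy=-F[...,0]*np.sin(a)+F[...,1]*np.cos(a); z=P[...,2]
def st(t,m):
    m=m&ok
    if m.sum()>5: print(t,m.sum(),"fx",np.percentile(fx[m],[2,50,98]).round(4),"fy",np.percentile(fy[m],[2,50,98]).round(4),"z",np.median(z[m]).round(4))
st("griptop",(z>.155)&(z<.163)&(abs(fx)<.11)&(abs(fy)<.02))
st("cart top",(z>.11)&(z<.121)&(abs(fx)<.025)&(abs(fy)<.035)&(im.min(-1)>150))
E
```

```text
t: 5.75
eef_pos: [0.5159, -0.0015, 0.2011]
ee_rot: [-3.137, 0.003, -1.811]
force: [-0.2, 0.1, -0.5]
width: 0.0393
gripper_force: 0.0
rows to go [ 0.03 -3.04  0.26] turn 0.05
griptop 962 fx [-0.0817 -0.0752 -0.0686] fy [-0.0153 -0.0008  0.0148] z 0.1572
cart top 1038 fx [-0.0185 -0.0081  0.0181] fy [-0.028  -0.0164  0.0252] z 0.1156
```

View pics/w2.png

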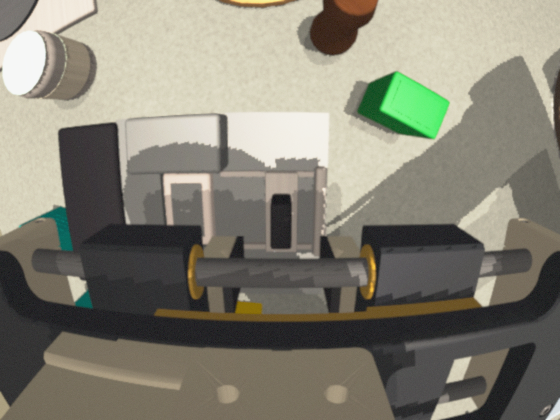

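```bash
python3 -m crank '[[[0,-1.5,0,2],[0,-3.05,0,4],[0,-3.05,0,6],[0,-3.05,0,8],[0,-3.05,0,10],[0,-3.05,0.3,12],[0,-3.05,0.3,14],[0,-3.05,0.3,16],[0,-3.05,0.3,18],[0,-3.05,0.3,18]]]' 1; python3 -c "
from h import *
go(.5897,-.0203,.12,166)"
```

```text
t: 7.05
eef_pos: [0.5877, -0.0201, 0.1893]
ee_rot: [-3.141, -0.002, 2.902]
force: [0.6, 0.9, 0.6]
width: 0.0006
gripper_force: 0.0
rows to go [-0.08  0.01  2.77] turn 0.06
```

```bash
python3 -m crank '[[[-0.05,0,1.5,0],[-0.05,0,2.7,0],[-0.05,0,2.9,0],[-0.05,0,3.1,0],[-0.05,0,3.3,0],[-0.05,0,3.3,0]]]'
```

```text
t: 7.8
eef_pos: [0.5899, -0.0207, 0.109]
ee_rot: [3.142, 0.001, 2.903]
force: [-2.0, -1.3, 4.0]
width: 0.0004
gripper_force: 1.7
```

```bash
python3 -m crank '[[[0,0,0.06,0],[0,0,0.06,0],[0,0,-0.6,0],[0,0,-1.2,0],[0,0,-1.8,0],[0,0,-2.4,0],[0,0,-4,0],[0,0,-4,0]]]'; python3 -m crank '[[[0,0,0,-2],[0,0,0,-4],[0,0,0,-6],[0,0,0,-8],[0,0,0,-10],[0,0,0,-12],[0,0,0,-14],[0,0,0,-16],[0,0,0,-18],[0,0,0,-18]]]' 0.28
python3 - <<'E'
from h import *
s,im,d=snap("wrist"); cv2.imwrite("pics/w3.png",im[:,:,::-1])
P=cloud("wrist",d,s); ok=d>0
F=(P-np.array([.5897,-.0203,0])); a=np.radians(-14); fx=F[...,0]*np.cos(a)+F[...,1]*np.sin(a); fy=-F[...,0]*np.sin(a)+F[...,1]*np.cos(a); z=P[...,2]
def st(t,m):
    m=m&ok
    if m.sum()>5: print(t,m.sum(),"fx",np.percentile(fx[m],[2,50,98]).round(4),"fy",np.percentile(fy[m],[2,50,98]).round(4),"z",np.median(z[m]).round(4))
st("griptop",(z>.155)&(z<.163)&(fx<-.05)&(abs(fx)<.11)&(abs(fy)<.02))
st("cart top",(z>.15)&(z<.163)&(abs(fx)<.03)&(abs(fy)<.032))
go(.5897,-.0203,.127,-104); print(s["q"].round(2))
E
```

```text
t: 8.8
eef_pos: [0.5916, -0.0202, 0.212]
ee_rot: [3.139, 0.006, 2.902]
force: [0.4, 0.7, -0.4]
width: 0.0002
gripper_force: 0.0
t: 10.05
eef_pos: [0.5895, -0.0204, 0.2078]
ee_rot: [3.141, 0.0, -1.812]
force: [0.2, 0.1, 0.4]
width: 0.0633
gripper_force: 0.0
griptop 791 fx [-0.081  -0.0742 -0.0681] fy [-0.0156 -0.0009  0.015 ] z 0.1573
cart top 4640 fx [-0.0191 -0.0001  0.0189] fy [-0.0294 -0.0039  0.0248] z 0.1556
rows to go [-0.01 -0.01  3.23] turn -0.0
[ 0.3   0.23 -0.21 -0.   -1.13 -0.54]
```

```bash
python3 -m crank '[[[0,0,1.6,0],[0,0,2.8,0],[0,0,3.2,0],[0,0,3.2,0]]]'; python3 -m crank '[[[0,0,0,0],[0,0,0,0],[0,0,0,0],[0,0,0,0],[0,0,0,0],[0,0,0,0]]]' 0.75 25;  python3 -m crank '[[[0,0,-0.5,0],[0,0,-1.5,0],[0,0,-3,0],[0,0,-4,0],[0,0,-4,0]]]'; python3 -c "
from h import *
go(.488,-.261,.226,-104)"
```

```text
t: 10.6
eef_pos: [0.5897, -0.0205, 0.1278]
ee_rot: [3.141, -0.001, -1.813]
force: [0.7, 0.3, 0.7]
width: 0.0631
gripper_force: 0.0
t: 11.35
eef_pos: [0.59, -0.0204, 0.1281]
ee_rot: [-3.141, 0.0, -1.811]
force: [1.5, 0.2, 1.4]
width: 0.0401
gripper_force: 25.0
t: 11.98
eef_pos: [0.5904, -0.0203, 0.23]
ee_rot: [-3.138, 0.002, -1.811]
force: [-0.2, 1.0, -2.0]
width: 0.0397
gripper_force: 25.0
rows to go [10.33  1.69  0.14] turn 0.04
```

```bash
python3 -m crank '[[[1.5,0.2,0,0],[3.5,0.5,0,0],[5.5,0.8,0,0],[7.5,1.1,0,0],[9.2,1.4,0,0],[9.95,1.55,0,0],[9.95,1.55,0,0],[9.95,1.55,0,0]]]'; python3 -c "
from h import *
go(.492,-.252,.0785,-104)"
```

```text
t: 12.98
eef_pos: [0.4928, -0.2522, 0.2273]
ee_rot: [3.141, 0.0, -1.811]
force: [0.5, -0.1, -2.7]
width: 0.0399
gripper_force: 25.0
rows to go [0.   0.03 5.95] turn 0.04
```

```bash
python3 -m crank '[[[0,0,1.5,0],[0,0,3,0],[0,0,4.5,0],[0,0,5.5,0],[0,0,5.75,0],[0,0,5.85,0],[0,0,5.85,0]]]'
```

```text
t: 13.85
eef_pos: [0.4936, -0.2527, 0.0825]
ee_rot: [-3.14, 0.0, -1.811]
force: [-0.1, 0.1, -2.5]
width: 0.0399
gripper_force: 25.0
```

```bash
python3 -m crank '[[[0,0,0.04,0],[0,0,0.08,0],[0,0,0.12,0],[0,0,0.12,0]]]';python3 -m crank '[[[0,0,0.04,0],[0,0,0.04,0]]]'
```

```text
t: 14.35
eef_pos: [0.4928, -0.2529, 0.0786]
ee_rot: [-3.141, -0.0, -1.811]
force: [-0.2, -0.6, -2.9]
width: 0.04
gripper_force: 25.0
t: 14.6
eef_pos: [0.4928, -0.2529, 0.0786]
ee_rot: [-3.141, -0.0, -1.811]
force: [-2.8, 1.9, 7.0]
width: 0.0398
gripper_force: 25.0
```

```bash
python3 -m crank '[[[0,0,0,0],[0,0,0,0],[0,0,0,0],[0,0,0,0],[0,0,-1.5,0],[0,0,-3,0],[0,0,-4.5,0],[0,0,-4.5,0]]]' 0
python3 - <<'E'
from h import *
for n in ["side","top","wrist"]:
    s,im,d=snap(n); cv2.imwrite(f"pics/{n}4.png",im[:,:,::-1])
    P=cloud(n,d,s); m=(d>0)&(np.hypot(P[...,0]-.493,P[...,1]+.253)<.055)&(P[...,2]>.098)&(P[...,2]<.114)
    if m.sum()>10: q=P[m]; print(n,m.sum(),cv2.minAreaRect(q[:,:2].astype(np.float32)),np.median(q[:,2]))
print(s["q"].round(2),s["eef_pos"])
E
```

```text
t: 15.6
eef_pos: [0.4946, -0.2533, 0.1933]
ee_rot: [-3.136, -0.0, -1.811]
force: [1.1, 0.1, -0.4]
width: 0.0878
gripper_force: 0.0
side 488 ((0.49249982833862305, -0.2535920739173889), (0.06036371365189552, 0.04123986139893532), 75.48633575439453) 0.10720736556634872
wrist 3803 ((0.492486834526062, -0.2530730664730072), (0.05969966575503349, 0.04027457907795906), 76.1645736694336) 0.1055134029141159
[-0.12  0.19 -0.31 -0.   -1.07 -0.12] [ 0.49267504 -0.25265018  0.19007153]
```

View pics/wrist4.png

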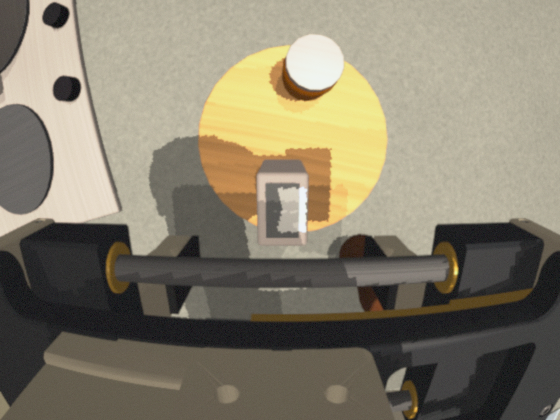

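```bash
python3 -m crank '[[[0,0,0,-2],[0,0,0,-4],[0,0,0,-6],[0,0,0,-8],[0,0,0,-10],[0,0,0,-12],[0,0,0,-14],[0,0,0,-16],[0,0,0,-18],[0,0,0,-18]]]' 0; python3 -c "
from h import *
go(.4925,-.2532,.066,-14)"
```

```text
t: 17.0
eef_pos: [0.4921, -0.2526, 0.1888]
ee_rot: [3.142, 0.002, -0.242]
force: [-0.6, 0.5, -0.5]
width: 0.0879
gripper_force: 0.0
rows to go [0.03 0.02 4.91] turn 0.03
```

```bash
python3 -m crank '[[[0,0.02,1.5,0],[0,0.02,3,0],[0,0.02,4.3,0],[0,0.02,4.9,0],[0,0.02,4.9,0]]]'; python3 -m crank '[[[0,0,0,0],[0,0,0,0],[0,0,0,0],[0,0,0,0],[0,0,0,0],[0,0,0,0],[0,0,0,0]]]' 0.5 25;  python3 -m crank '[[[0,0,-0.5,0],[0,0,-1.5,0],[0,0,-3,0],[0,0,-4.5,0],[0,0,-6,0],[0,0,-6.6,0],[0,0,-6.6,0]]]'; python3 -c "
from h import *
go(.466,.24,.231,-5); go(.4664,.3555,.231,-5)"
```

```text
t: 17.62
eef_pos: [0.492, -0.2532, 0.0666]
ee_rot: [3.141, 0.002, -0.242]
force: [-0.1, -0.3, -0.2]
width: 0.0875
gripper_force: 0.0
t: 18.5
eef_pos: [0.493, -0.2533, 0.0683]
ee_rot: [3.142, -0.001, -0.24]
force: [-0.8, 2.2, 6.6]
width: 0.0599
gripper_force: 25.0
t: 19.38
eef_pos: [0.4928, -0.2532, 0.233]
ee_rot: [-3.141, -0.001, -0.241]
force: [-0.7, 0.2, -2.7]
width: 0.0595
gripper_force: 25.0
rows to go [ -5.74 -18.9    0.08] turn -1.76
rows to go [ -6.83 -23.39   0.08] turn -1.76
```

```bash
python3 -m crank '[[[-0.4,-1.4,0,-0.1],[-1,-3.4,0,-0.3],[-1.6,-5.5,0,-0.5],[-2.2,-7.6,0,-0.6],[-2.8,-9.7,0,-0.8],[-3.5,-11.8,0,-0.9],[-4.1,-13.9,0,-1.1],[-4.7,-16,0,-1.2],[-5.3,-18.1,0,-1.4],[-5.9,-20.2,0,-1.6],[-6.5,-22.3,0,-1.75],[-6.8,-23.4,0,-1.75]]]'; python3 -m crank '[[[0,0,0,0],[0,0,0,0]]]'
python3 - <<'E'
from h import *
go(.4664,.3555,.18,-5)
for n in ["wrist","top"]:
    s,im,d=snap(n); cv2.imwrite(f"pics/{n}5.png",im[:,:,::-1])
    P=cloud(n,d,s); ok=d>0
    for t,lo,hi in [("near",-.05,-.012),("mid",.012,.05)]:
        a=np.radians(-5); X=P[...,0]-.4664;Y=P[...,1]-.3555; bx=X*np.cos(a)+Y*np.sin(a); by=-X*np.sin(a)+Y*np.cos(a)
        m=ok&(bx>lo)&(bx<hi)&(abs(by)<.06)&(P[...,2]>.087)&(P[...,2]<.098)
        if m.sum()>8: print(n,t,m.sum(),"bx",np.percentile(bx[m],[3,50,97]).round(4),"by",np.percentile(by[m],[1,50,99]).round(4),cv2.minAreaRect(P[m][:,:2].astype(np.float32))[2])
    m=ok&(abs(P[...,2]-.145)<.1)&(np.hypot(bx,by)<.04)&(P[...,2]>.17)
E
```

```text
t: 20.88
eef_pos: [0.4658, 0.3572, 0.2299]
ee_rot: [3.139, 0.002, -0.086]
force: [-0.2, 0.2, -2.4]
width: 0.0601
gripper_force: 25.0
t: 21.12
eef_pos: [0.4665, 0.3544, 0.2313]
ee_rot: [3.14, 0.001, -0.088]
force: [-0.2, -1.0, -2.5]
width: 0.06
gripper_force: 25.0
rows to go [-0.   -0.05  2.05] turn -0.01
wrist mid 624 bx [0.0254 0.0284 0.0452] by [-0.0409 -0.0008  0.0441] 85.46978759765625
```

View pics/wrist5.png

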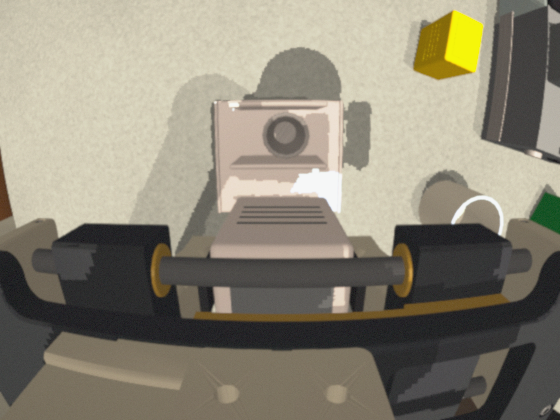

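```bash
python3 -m crank '[[[0,-0.04,1,0],[0,-0.04,2.2,0],[0,-0.04,3,0],[0,-0.04,3.8,0],[0,-0.04,4.6,0],[0,-0.04,5.4,0],[0,-0.04,6.1,0],[0,-0.04,6.4,0],[0,-0.04,6.5,0],[0,-0.04,6.5,0]]]'; python3 -m crank '[[[0,0,0.05,0],[0,0,0.1,0],[0,0,0.14,0],[0,0,0.14,0]]]'
```

```text
t: 22.48
eef_pos: [0.4673, 0.3564, 0.0706]
ee_rot: [-3.141, -0.001, -0.088]
force: [-0.2, 0.6, -2.0]
width: 0.0598
gripper_force: 25.0
t: 22.98
eef_pos: [0.4669, 0.3564, 0.0665]
ee_rot: [3.141, 0.0, -0.088]
force: [-0.4, -0.7, -2.0]
width: 0.0598
gripper_force: 25.0
```

```bash
python3 -m crank '[[[0,0,0.04,0],[0,0,0.08,0],[0,0,0.08,0]]]'; python3 -m crank '[[[0,0,0.04,0],[0,0,0.04,0]]]'
```

```text
t: 23.35
eef_pos: [0.4669, 0.3563, 0.0644]
ee_rot: [3.141, 0.0, -0.088]
force: [0.8, 0.3, -2.0]
width: 0.0598
gripper_force: 25.0
t: 23.6
eef_pos: [0.467, 0.3564, 0.0643]
ee_rot: [-3.141, -0.0, -0.088]
force: [-2.4, -2.2, 3.7]
width: 0.0601
gripper_force: 25.0
```

```bash
python3 -m crank '[[[0,0,0,0],[0,0,0,0],[0,0,0,0],[0,0,0,0],[0,0,0,0],[0,0,-1.5,0],[0,0,-3.5,0],[0,0,-5.5,0],[0,0,-5.5,0],[0,0,-5.5,0]]]' 0
python3 - <<'E'
from h import *
for n in ["side","wrist","top"]:
    s,im,d=snap(n); cv2.imwrite(f"pics/{n}6.png",im[:,:,::-1])
    P=cloud(n,d,s); a=np.radians(-5); X=P[...,0]-.4664;Y=P[...,1]-.3555; bx=X*np.cos(a)+Y*np.sin(a); by=-X*np.sin(a)+Y*np.cos(a)
    m=(d>0)&(abs(bx)<.0235)&(abs(by)<.05)&(P[...,2]>.094)&(P[...,2]<.112)
    if m.sum()>10: print(n,m.sum(),"bx",np.percentile(bx[m],[2,98]).round(4),"by",np.percentile(by[m],[2,98]).round(4),"z",np.percentile(P[m][:,2],[10,50,90]).round(4))
    Fx=P[...,0]-.5897;Fy=P[...,1]+.0203;b=np.radians(-14);fx=Fx*np.cos(b)+Fy*np.sin(b);fy=-Fx*np.sin(b)+Fy*np.cos(b)
    m=(d>0)&(abs(fy)<.02)&(fx<-.05)&(fx>-.1)&(P[...,2]>.153)&(P[...,2]<.165)
    if m.sum()>5: print(n,"grip fx",np.median(fx[m]))
    c=arm.trace("beaker_mid",n); 
    if c: print(n,"beaker",np.median(P[c[0]["mask"]&(d>0)],0).round(3))
E
```

```text
t: 24.85
eef_pos: [0.4667, 0.3562, 0.2009]
ee_rot: [-3.141, 0.0, -0.088]
force: [0.1, -0.3, -0.7]
width: 0.0876
gripper_force: 0.0
side 226 bx [-0.0196  0.0192] by [-0.0322  0.0262] z [0.0983 0.1022 0.1047]
side grip fx -0.07558515261044799
side beaker [ 0.429 -0.362  0.09 ]
wrist 3474 bx [-0.0185  0.02  ] by [-0.028   0.0292] z [0.1    0.1015 0.1025]
wrist beaker [0.52  0.345 0.076]
top 165 bx [-0.0166  0.019 ] by [-0.0086  0.0203] z [0.0982 0.1026 0.1062]
top grip fx -0.07319362396418462
top beaker [0.526 0.352 0.07 ]
```

View pics/side6.png

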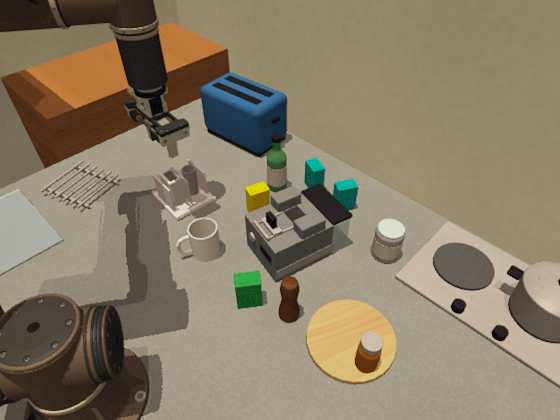

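The side picture shows the cartridge upright in the rack's free bay at about (170,185). Its top is at 0.102 m and it is centred to within a few mm. The bar grip is at its front stop at about (270,220), and everything else is standing.

```bash
python3 -c "
from station import arm
print(arm.job_done())"
```

```text
the job is handed in; nothing more can be done
None
```

The job is handed in at about 25 s of the 72 s allowed; I did not see the verdict. At my last look the cartridge stood upright and let go in the rack's free bay, fully down and centred to within about 3 mm, with the bar at its front stop and nothing else knocked over.

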